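# Free a grinder tool rest clamped by a nut of unknown thread hand

## Robot

A 7-joint arm with a two-finger parallel gripper is mounted at the origin on the work surface. World frame = base frame: x ahead of the robot, y to its left, z up, the work surface at z = 0. Lengths are in m, angles in rad, forces in N, time in s.
With the tool pointing down it reaches from about 0.4 to 0.75 m from the base axis. Payload 19.5 kg.
Tool frame: the origin (TCP) lies between the finger pads; the fingertips stand 25 mm ahead of it and the grasp point (between the pads) lies 6 mm ahead of it (arm.tip_reach is the distance from the TCP to the fingertips, in m); z points along the fingers, y is the direction in which the jaws open and shut (so a half turn about z gives the same grasp; the last joint's range is limited). The gripper opens to 85 mm and grips with 20 to 120 N. Pads are 22 mm wide; open, the fingers measure 114 mm over their backs; the gripper's body (76 mm by 85 mm) begins 54 mm behind the grasp point. The pads swing forward as they close: fully open they stand 13 mm farther back than shut.
Start: joints at [-0.042, 0.707, -0.028, 1.485, 0.022, 0.951, -0.075], TCP at [0.575, 0, 0.256] pointing down, gripper open.
Joint ranges: [-2.71, 2.71], [-0.32, 2.16], [-1.57, 1.52], [0, 2.45], [-1.46, 4.6], [0, 2.02], [-2.83, 2.83]. Speed limits (rad/s): [1.89, 1.89, 2.57, 2.57, 3.01, 3.01, 3.01].

## Interface

Orientations are given as a rotation vector (axis times angle).
In Python, from workcell import arm, claw, viewer, order gives the robot as it stands. Calls block until the motion is done:
- arm.reach(position, orientation): joint-space move of the TCP to a pose.
- arm.line_to(position, attitude=None, rate=0.15, stop_force=None): straight line of the TCP; attitude=None keeps the orientation; rate is the mean speed in m/s. With stop_force (N) it stops when the force on the tool has changed by that much, and returns True; else False.
- arm.move_joints(angles): joint-space move.
- claw.ungrasp() and claw.grasp(grip_force=None): open the fingers fully, or close them until they stop; grip_force is the grip in N (None keeps the last).
- arm.sleep(seconds).
- arm.solve_ik(position, orientation): joint angles nearest the present ones, or None.
- viewer.capture(name): name is "scene" or "side" or "wrist"; returns the picture (480x640x3 uint8, blue, green, red); there is no depth.
- viewer.camera_info(name): a dict with "vfov" (degrees; the focal length in pixels is half the picture's height over the tangent of half this angle, whatever the lens; pixels are square), "cx", "cy" (the principal point, pixels), "R" (3x3) and "t" (3): a world point X has camera coordinates R X + t; the wrist camera has in their place "mount" (4x4, takes a point from camera to tool coordinates, whose origin is the TCP and whose axes are the flange's). Camera axes: x right, y down, z forward; pixel columns grow to the right and rows downward; lengths in m; the calibration is good to about 2 mm. A picture is of the moment at which its call begins: read the wrist's pose just before it. camera_info takes no time and is no camera call.
A pose or a line that the arm cannot do raises arm.IKError and nothing moves.
- order.job_done(): hands the job in, once; it reports no verdict.
Readings, each from a call of its own:
- arm.read_clock(): time.
- arm.read_joints(): joint angles.
- arm.read_dq(): joint speeds.
- arm.read_effort(): joint torques, N m.
- arm.read_eef_pos(): TCP position.
- arm.read_ee_rot(): TCP orientation.
- arm.read_force(): force on the tool from outside, world axes, zero at the start.
- arm.read_ft_torque(): the same for the moment, N m.
- arm.read_finger_gap(): opening from 0.0 (shut) to 1.0 (fully open).
Only numpy, scipy, OpenCV 4.12 (cv2) and the standard library are available. Lean on these libraries where they do the work, as an engineer would, in place of code of your own. Each camera call takes 0.05 s, during which the arm holds its last target.

## Task

The bench grinder's tool rest is clamped by the nut with the red-handled lever, and nobody remembers whether its thread is left-hand (as on most of these) or right-hand. Before swinging it anywhere, try the lever clockwise (seen from above) and then anticlockwise, each time just until you feel it give or stand firm, never straining it against the tight side; then swing it loose the way it gives by about a sixth of a turn and leave it there. Then slide the steel rest by its yellow tab away from the wheel, fully back against the red end stop, without disturbing the other things on the bench.

Things in the scene. Friction and masses are not known exactly. Their poses are not given: they have to be found in the camera images.
- grinder: green bench grinder with its tool-rest bracket, one fixed casting; origin on the bench straight below the clamp pivot. In its frame z is up, +y points from the pivot to the near grinding wheel (wheel edge 240 mm away, wheel top 215 mm high, motor behind it towards +x), -x is where the lever points when tight. The bracket beam is 100 mm wide (x -40..60 mm) and 28 mm high; the red end-stop lip, 50 mm high, stands at y = -118..-130 mm. Place and yaw vary
- pivot (a point): point on the vertical axis of the clamp nut at the height of the lever bar, 69 mm above the bench; fixed. Hub radius 17 mm, its stud tops out 90 mm above the bench
- grip (a point): middle of the red upright round grip at the lever's end, 115 mm from the pivot axis: 18 mm diameter, from 72 to 130 mm above the bench (this point 108 mm above the bench). Below it is the dark steel lever bar, 16 mm wide, 64 to 74 mm above the bench. Moves on a level circle about the pivot; at its height there is nothing within 60 mm beside it over the whole swing
- clamp (a joint): turn of the clamp nut in rad, seen from above anticlockwise positive; 0 = tight. One way is the tight side and does not turn (under 0.02 rad); the other way loosens and turns up to 1.25 rad against a steady friction of about 0.95 N m (8 N at the grip) and stays where it is left. Left-hand thread: clockwise (negative) loosens; right-hand: anticlockwise (positive). The hand varies from case to case, about two in three are left-hand, and cannot be seen
- lever (a joint): bending of the springy lever relative to the nut in rad, anticlockwise positive, 0 when nothing pushes it; 22 N m per rad. Loosening bends it about 0.045; beyond 0.10 either way (2.2 N m, 19 N at the grip) the clamp is overstrained
- rest (a joint): travel of the steel tool rest in m, 0 = at the wheel (clamped), grows along the grinder's -y, 0.045 = against the red end stop. While the nut is tight it is held fast (1 mm of play); once the nut is turned loose by 0.8 rad or more it slides against 4 N of friction
- tab (a point): a point on the yellow upright tab on the rest: the tab is 30 mm long in the grinder's x, 12 mm thick in y, from 36 to 88 mm above the bench; this point lies on its vertical centre line, 75 mm above the bench. With the rest at 0 it is at x = +65, y = +30 mm in the grinder's frame; it moves with the rest
- spare_wheel: bystander: spare grinding wheel lying flat, reddish brown, 124 mm across, 20 mm thick; origin under its centre
- spanner: bystander: steel spanner 170 mm long, lying; origin under its middle
- screwdriver: bystander: green-handled screwdriver 180 mm long, lying; origin under its middle
- oil_can: bystander: blue can, 52 mm across, 100 mm high; origin under its centre
- dressing_stick: bystander: white dressing stick 100 x 25 x 25 mm, lying; origin under its centre
- hub_flange: bystander: steel wheel flange 60 mm across, 22 mm high; origin under its centre
- tee_key: bystander: blue T-handled hex key 125 mm long, lying; origin near its middle on the bench

How it is judged:
By the outcome, as a careful person would: the job done as asked, in the order asked, and still so for the second after the job is handed in, with the robot touching nothing.
It also fails if it takes over 64 s, if anything falls off the work surface, if the arm or the gripper's body presses on something with over 40 N, if the wrist force passes 120 N, or if a joint passes its speed limit or range.

## Working session

There is one attempt and no reset: what is moved stays moved. The work goes in short steps, each a Python script; the robot and the scene stay as the last script left them, time stands still between calls to the robot, and variables do not carry over. Pictures are saved under pics/ and viewed, and the job is handed in when it is done.

```bash
ls; mkdir -p pics; python3 - <<'E'
from workcell import arm, claw, viewer, order
import cv2
for n in ["scene","side","wrist"]:
    cv2.imwrite(f"pics/{n}0.png", viewer.capture(n)); print(n, viewer.camera_info(n))
print(arm.read_clock(), arm.read_eef_pos(), arm.read_ee_rot(), arm.read_finger_gap(), arm.tip_reach)
E
```

```text
pics
scene {'vfov': 55.48396059034514, 'cx': 318.9798158577001, 'cy': 240.21582384820277, 'R': array([[ 0.05049331,  0.99866801, -0.01061238],
       [ 0.6304718 , -0.04011449, -0.77517491],
       [-0.7745681 ,  0.03245034, -0.63165753]]), 't': array([ 0.01273953, -0.26344156,  1.81084213])}
side {'vfov': 52.165227861214994, 'cx': 312.00986889176176, 'cy': 248.2527314507155, 'R': array([[ 0.69649146, -0.71747701, -0.01124204],
       [-0.40428027, -0.3794154 , -0.83222678],
       [ 0.59283819,  0.58418378, -0.55432138]]), 't': array([-0.40497688,  0.29578128,  0.87466176])}
wrist {'vfov': 64.93416133888589, 'cx': 317.7783628588847, 'cy': 241.9139839876981, 'mount': array([[ 3.51851386e-05, -9.45977393e-01, -3.24232588e-01,
         8.47218852e-02],
       [ 9.99999124e-01,  4.62342537e-04, -1.24040734e-03,
        -1.04114924e-03],
       [ 1.32330382e-03, -3.24232260e-01,  9.45976580e-01,
        -1.17619770e-01],
       [ 0.00000000e+00,  0.00000000e+00,  0.00000000e+00,
         1.00000000e+00]])}
0.15 [ 5.74820710e-01 -2.84202462e-06  2.55955719e-01] [-2.22108124e+00 -2.22101770e+00  9.47313017e-04] 0.9988160893345832 0.025
```

View pics/scene0.png

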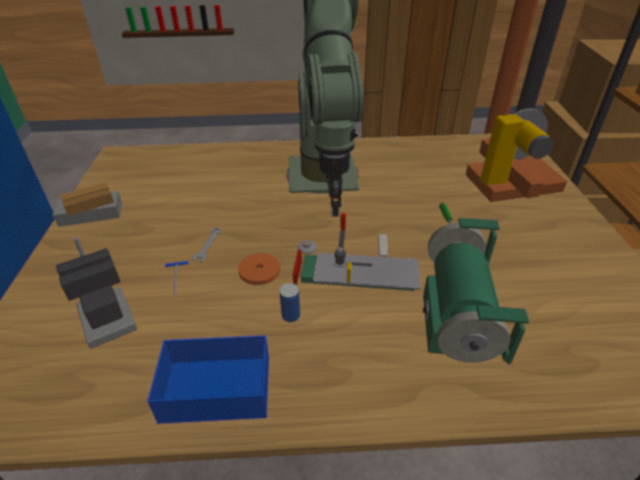

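View pics/side0.png

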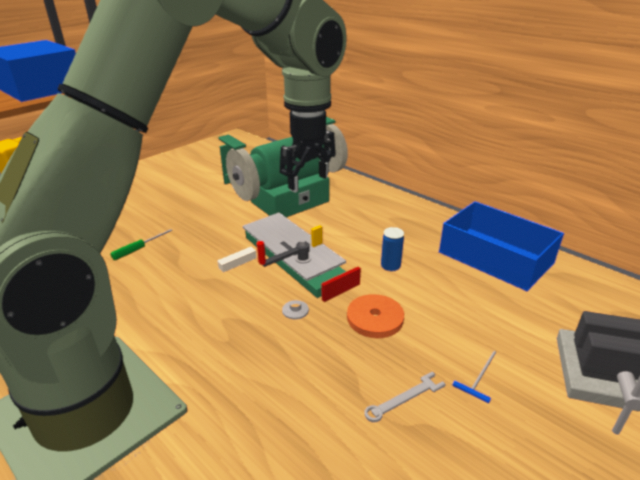

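View pics/wrist0.png

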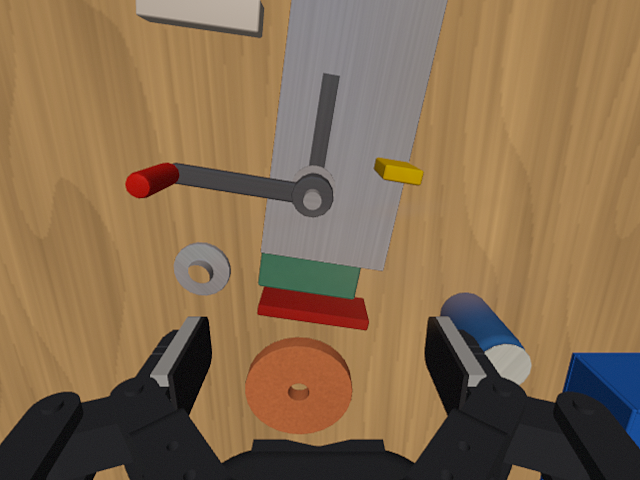

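The wrist view shows the stud top at about (313,201), the grip top at (139,185), the tab at about (400,170), the end stop at (260–368, 288–328), and the flange at (202,268) near the swing path. I'll intersect these pixel rays with the known heights.

```bash
cat > h.py <<'E'
from workcell import arm, claw, viewer, order
import numpy as np, cv2
from scipy.spatial.transform import Rotation as Ro
def cam(name,pos=None,rot=None):
    c=viewer.camera_info(name); f=240/np.tan(np.radians(c['vfov']/2))
    if 'R' in c: R,t=np.array(c['R']),np.array(c['t']); return f,c['cx'],c['cy'],R.T,-R.T@t
    T=np.eye(4);T[:3,:3]=Ro.from_rotvec(rot).as_matrix();T[:3,3]=pos
    M=T@np.array(c['mount']); return f,c['cx'],c['cy'],M[:3,:3],M[:3,3]
def hit(C,u,v,z):
    f,cx,cy,R,o=C; d=R@np.array([(u-cx)/f,(v-cy)/f,1]); return o+d*(z-o[2])/d[2]
def proj(C,X):
    f,cx,cy,R,o=C; p=R.T@(np.array(X)-o); return np.array([cx+f*p[0]/p[2],cy+f*p[1]/p[2]])
E
python3 - <<'E'
from h import *
C=cam('wrist',arm.read_eef_pos(),arm.read_ee_rot())
im=cv2.imread('pics/wrist0.png'); 
cv2.imwrite('pics/wz.png',cv2.resize(im[60:340,110:450],None,fx=2.1,fy=2.1,interpolation=cv2.INTER_CUBIC))
for n,u,v,z in [('stud',313,201,.09),('grip',139,185,.13),('tab top',396,164,.088),('lipL',258,312,.05),('lipR',367,328,.05),('flange',202,266,.022),('can',500,365,.1),('spare',299,380,.02),('stickBR',262,36,.025)]:
    print(n,hit(C,u,v,z).round(4))
S=cam('scene');D=cam('side')
P=hit(C,313,201,.09);G=hit(C,139,185,.13)
print(np.hypot(*(P-G)[:2]), proj(S,P),proj(S,G),proj(D,P),proj(D,G))
E
```

```text
stud [0.5696 0.0207 0.09  ]
grip [0.4572 0.0402 0.13  ]
tab top [0.6317 0.0484 0.088 ]
lipL [ 0.5153 -0.098   0.05  ]
lipR [ 0.6216 -0.1157  0.05  ]
flange [ 0.4564 -0.0615  0.022 ]
can [ 0.7304 -0.1211  0.1   ]
spare [ 0.5518 -0.2019  0.02  ]
stickBR [0.5272 0.1444 0.025 ]
0.11410035049533279 [340.23294014 248.93151215] [343.72939541 214.48771216] [301.95802503 241.05697164] [259.78583373 242.66208582]
```

View pics/wz.png

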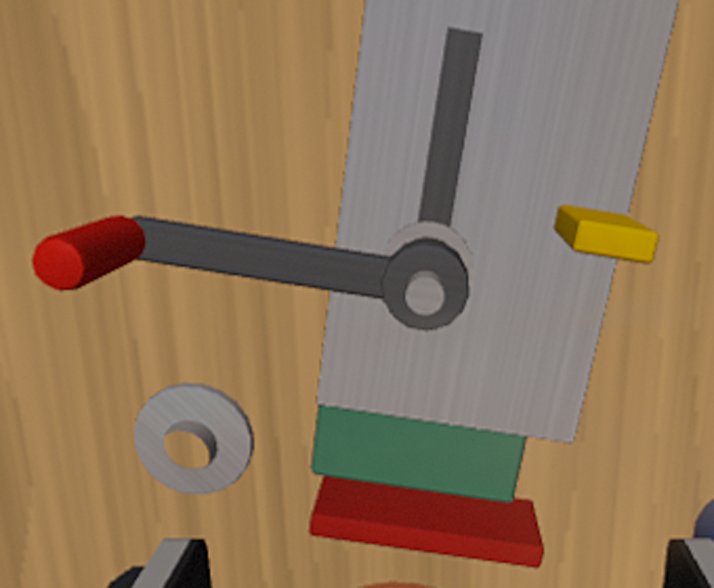

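```bash
cat >> h.py <<'E'
_C=None
PIV=np.array([.5696,.0207]); 
def rotd(ty):  # tool down, with tool y axis at world angle ty
    y=np.array([np.cos(ty),np.sin(ty),0]); z=np.array([0,0,-1.]); x=np.cross(y,z)
    return Ro.from_matrix(np.column_stack([x,y,z])).as_rotvec()
E
python3 - <<'E'
from h import *
C=cam('wrist',arm.read_eef_pos(),arm.read_ee_rot())
P=hit(C,312.4,199.5,.09);G=hit(C,138.6,185.2,.13);T=hit(C,402.9,174.8,.088)
a=np.arctan2(*(G-P)[1::-1]);yaw=a-np.pi
print(P,G,T,np.degrees(a),np.hypot(*(G-P)[:2]))
R2=lambda t:np.array([[np.cos(t),-np.sin(t)],[np.sin(t),np.cos(t)]])
print('tab in grinder',R2(yaw).T@(T-P)[:2], 'pred',P[:2]+R2(yaw)@[.065,.03])
S=cam('scene');D=cam('side')
for n,X in [('stud',P),('grip',G),('tab',T)]: print(n,proj(S,X).round(1),proj(D,X).round(1))
for k,c in [('scene',(300,190,120,110)),('side',(230,200,120,100))]:
    x,y,w,h=c; im=cv2.imread(f'pics/{k}0.png')[y:y+h,x:x+w]; cv2.imwrite(f'pics/{k}z.png',cv2.resize(im,None,fx=5,fy=5,interpolation=cv2.INTER_CUBIC))
for s in (1,-1):
  for d in (-1.1,-.5,0,.5,1.1):
    b=a+d; p=P[:2]+.115*np.array([np.cos(b),np.sin(b)])
    q=arm.solve_ik([*p,.114],rotd(b+s*np.pi/2)); print(s,d,None if q is None else np.round(q,2))
  q=arm.solve_ik([*T[:2],.081],rotd(yaw+s*np.pi/2)); print('tab',s,None if q is None else np.round(q,2))
E
```

```text
[0.56915551 0.02182587 0.09      ] [0.45692125 0.04010237 0.13      ] [0.63744529 0.04037105 0.088     ] 170.75099679604816 0.11371261444310665
tab in grinder [0.06442128 0.02927998] pred [0.63813221 0.04098869]
stud [340.6 248.8] [301.5 241. ]
grip [343.7 214.4] [259.7 242.7]
tab [349.4 265. ] [315.6 228.1]
1 -1.1 [-0.63  0.99  0.69  1.74 -0.89  0.75 -2.31]
1 -0.5 [-0.48  0.87  0.42  1.96 -0.74  0.47 -1.75]
1 0 [-0.29  0.82  0.24  2.06 -0.57  0.33 -1.31]
1 0.5 [-0.11  0.81  0.14  2.04 -0.34  0.31 -0.92]
1 1.1 [ 0.04  0.84  0.07  1.88 -0.12  0.42 -0.44]
tab 1 [ 0.05  1.04 -0.36  1.38  0.44  0.79  0.95]
-1 -1.1 [-0.26  0.87 -0.07  1.72  0.1   0.55 -0.09]
-1 -0.5 [-0.18  0.82 -0.14  1.95  0.27  0.39  0.38]
-1 0 [-0.03  0.8  -0.22  2.05  0.49  0.34  0.76]
-1 0.5 [ 0.17  0.82 -0.36  2.03  0.69  0.41  1.18]
-1 1.1 [ 0.4   0.89 -0.61  1.87  0.83  0.65  1.78]
tab -1 [-0.29  1.07  0.4   1.4  -0.51  0.78 -1.44]
```

```bash
python3 -c "
import cv2,numpy as np
a=cv2.imread('pics/scenez.png');b=cv2.imread('pics/sidez.png')
cv2.imwrite('pics/sz.png',a)"
```

```text
(no output)
```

View pics/sz.png

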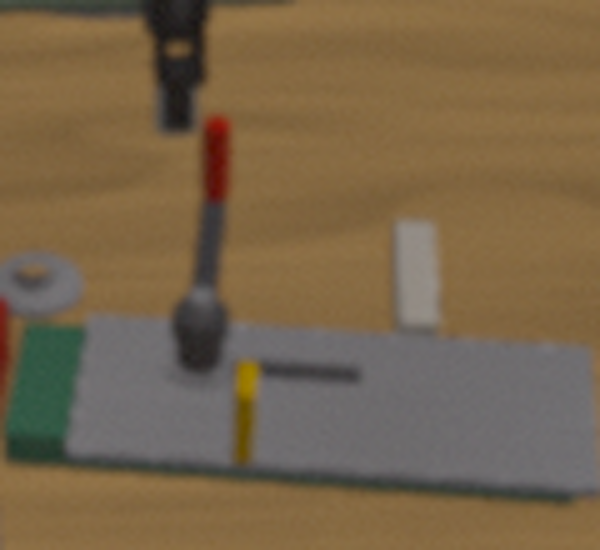

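View pics/sidez.png

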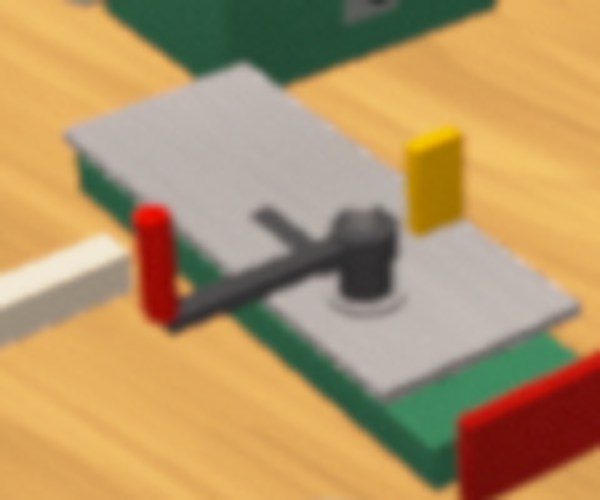

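The height, radius and tab checks agree within about 1.5 mm, and both other cameras match the projections. Next I'll grasp the grip.

```bash
cat >> h.py <<'E'
A0=np.radians(170.75); G0=np.array([.4568,.0401]); PV=G0-.115*np.array([np.cos(A0),np.sin(A0)]); YAW=A0-np.pi
def pose(d,z=.114):
    b=A0+d; return [*(PV+.115*np.array([np.cos(b),np.sin(b)])),z], rotd(b-np.pi/2)
def tang(d):  # ccw tangential unit
    b=A0+d; return np.array([-np.sin(b),np.cos(b),0])
E
python3 - <<'E'
from h import *
p,o=pose(0,.20); arm.reach(p,o); print(arm.read_clock())
print(arm.line_to(pose(0)[0],rate=.08,stop_force=15),arm.read_clock())
arm.sleep(.2);f0=np.array(arm.read_force()); print('f0',f0, arm.read_eef_pos())
cv2.imwrite('pics/w1.png',viewer.capture('wrist'))
claw.grasp(35); arm.sleep(.3)
f=np.array(arm.read_force()); print(f-f0, 'tang',(f-f0)@tang(0), arm.read_finger_gap(),arm.read_eef_pos(),arm.read_clock())
np.save('f0.npy',f0)
cv2.imwrite('pics/w2.png',viewer.capture('wrist'))
E
```

```text
1.0583
False 2.2833
f0 [0.08163906 0.56340922 0.29591218] [0.45690213 0.04005057 0.11423465]
[-1.02019021 -3.68201257  5.1414253 ] tang 3.798121021744109 0.20332119577564922 [0.45673464 0.03994627 0.11406681] 3.4583
```

View pics/w2.png

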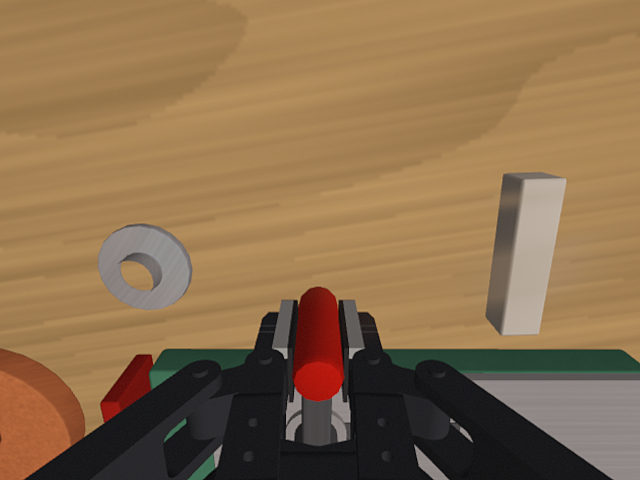

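The grip is held, with the gap at 17 mm. There is a 3.8 N offset, about 2 mm of lever bend. Now I'll test clockwise in small steps.

```bash
cat >> h.py <<'E'
def ang():
    p=np.array(arm.read_eef_pos())[:2]-PV; return (np.arctan2(p[1],p[0])-A0+np.pi)%(2*np.pi)-np.pi
def ft(n=4):
    f0=np.load('f0.npy'); s=[]
    for _ in range(n): s.append(np.array(arm.read_force())); arm.sleep(.01)
    d=ang(); return -(np.mean(s,0)-f0)@tang(d), d   # + = we push ccw
def probe(sgn,n0,fmax=13.,give=.035,step=.009):
    # n0: angle offset of unloaded lever at nut 0
    d=ang()
    for i in range(40):
        d+=sgn*step; p,o=pose(d); arm.line_to(p,o,rate=.02); arm.sleep(.04)
        F,a=ft(); nut=a-n0-F*.115/22
        print(f'{i} cmd {d:+.4f} ang {a:+.4f} F {F:+.2f} nut {nut:+.4f}')
        if sgn*F>fmax: print('FIRM'); return 'firm',d
        if sgn*nut>give: print('GIVE'); return 'give',d
E
python3 - <<'E'
from h import *
F,a=ft(); n0=a-F*.115/22; print(F,a,'n0',n0); np.save('n0.npy',n0)
print(probe(-1,n0), arm.read_clock())
E
```

```text
-3.206763244322333 0.0012110282683526208 n0 0.017973654318219363
0 cmd -0.0078 ang -0.0055 F -3.80 nut -0.0036
1 cmd -0.0168 ang -0.0130 F -4.78 nut -0.0060
2 cmd -0.0258 ang -0.0207 F -6.51 nut -0.0046
3 cmd -0.0348 ang -0.0283 F -7.62 nut -0.0064
4 cmd -0.0438 ang -0.0371 F -8.07 nut -0.0129
5 cmd -0.0528 ang -0.0459 F -7.28 nut -0.0258
6 cmd -0.0618 ang -0.0553 F -7.43 nut -0.0344
7 cmd -0.0708 ang -0.0640 F -7.02 nut -0.0453
GIVE
('give', np.float64(-0.07078897173164737)) 6.1417
```

Clockwise gives: the force plateaus at about 7.5 N while the nut turns. Now anticlockwise.

```bash
python3 - <<'E'
from h import *
n0=float(np.load('n0.npy'))
print(probe(1,n0,fmax=12.,give=.04,step=.010), arm.read_clock())
E
```

```text
0 cmd -0.0540 ang -0.0497 F -5.33 nut -0.0398
1 cmd -0.0440 ang -0.0415 F -4.17 nut -0.0376
2 cmd -0.0340 ang -0.0328 F -3.28 nut -0.0336
3 cmd -0.0240 ang -0.0244 F -1.77 nut -0.0331
4 cmd -0.0140 ang -0.0160 F +0.14 nut -0.0347
5 cmd -0.0040 ang -0.0067 F +1.47 nut -0.0324
6 cmd +0.0060 ang +0.0020 F +2.16 nut -0.0272
7 cmd +0.0160 ang +0.0109 F +4.16 nut -0.0288
8 cmd +0.0260 ang +0.0193 F +5.23 nut -0.0261
9 cmd +0.0360 ang +0.0291 F +5.53 nut -0.0178
10 cmd +0.0460 ang +0.0392 F +5.27 nut -0.0064
11 cmd +0.0560 ang +0.0493 F +5.51 nut +0.0025
12 cmd +0.0660 ang +0.0591 F +5.51 nut +0.0123
13 cmd +0.0760 ang +0.0676 F +7.12 nut +0.0125
14 cmd +0.0860 ang +0.0759 F +8.60 nut +0.0130
15 cmd +0.0960 ang +0.0846 F +9.73 nut +0.0158
16 cmd +0.1060 ang +0.0932 F +11.21 nut +0.0167
17 cmd +0.1160 ang +0.1017 F +12.30 nut +0.0194
FIRM
('firm', np.float64(0.11598356554663197)) 11.9917
```

Anticlockwise, the force rose steadily to about 12–13 N with no turning once the nut was back at zero, so it stands firm. The thread is left-hand. I'll swing it loose clockwise.

```bash
python3 - <<'E'
from h import *
d=ang(); tgt=-1.082; N=14; mx=0
for k in range(1,N+1):
    p,o=pose(d+(tgt-d)*k/N); arm.line_to(p,o,rate=.06)
    F,a=ft(2); mx=max(mx,abs(F)); 
    if abs(F)>15: print('HIGH',F,a); break
print('max',mx,ft(),arm.read_clock())
# relax
d=ang()
for k in range(12):
    F,a=ft()
    if F>-1.: break
    d+=.006; p,o=pose(d); arm.line_to(p,o,rate=.03); arm.sleep(.03)
print(k,ft(),arm.read_eef_pos(),arm.read_finger_gap(),arm.read_clock())
cv2.imwrite('pics/w3.png',viewer.capture('wrist'));cv2.imwrite('pics/s3.png',viewer.capture('side'))
E
```

```text
max 4.738889189806307 (np.float64(-3.440682536536117), np.float64(-1.078505869073091)) 16.6083
3 (np.float64(-1.3254194067217484), np.float64(-1.0596591396135633)) [0.53133128 0.12848388 0.1140931 ] 0.1977266001784504 17.625
```

View pics/w3.png

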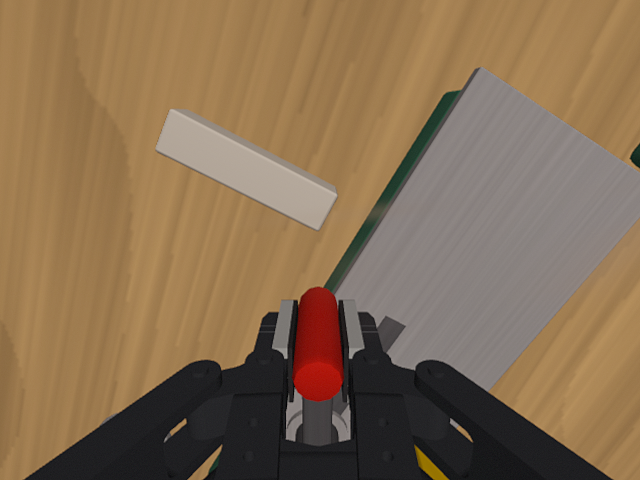

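View pics/s3.png

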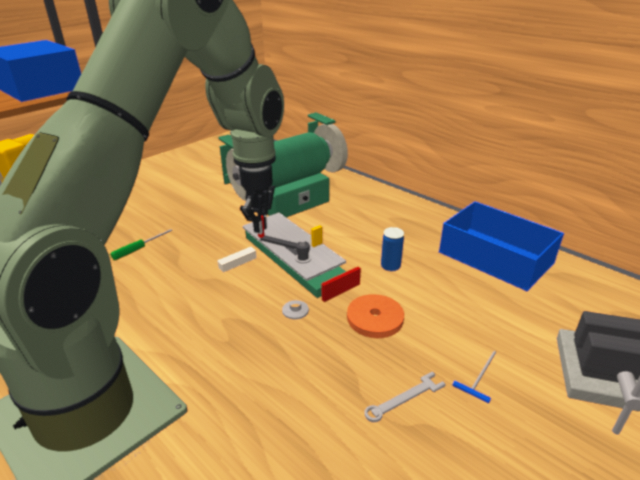

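```bash
python3 - <<'E'
from h import *
d=ang()+.016; p,o=pose(d); arm.line_to(p,o,rate=.03); print(ft())
claw.ungrasp(); arm.sleep(.1); print(arm.read_force())
p,_=pose(d,.20); arm.line_to(p,rate=.15)
R=np.array([[np.cos(YAW),-np.sin(YAW)],[np.sin(YAW),np.cos(YAW)]])
T=PV+R@[.065,.030]; T[0]-=.0004; T[1]-=.0004; np.save('T.npy',T); print(T)
arm.reach([*T,.25],rotd(YAW+np.pi/2)); arm.sleep(.2)
np.savez('w4.npz',p=arm.read_eef_pos(),r=arm.read_ee_rot())
cv2.imwrite('pics/w4.png',viewer.capture('wrist')); cv2.imwrite('pics/c4.png',viewer.capture('side'))
print(arm.read_force(),arm.read_clock())
E
```

```text
(np.float64(1.6330646457497586), np.float64(-1.0455438043260035))
[ 0.80166835  0.0777932  -0.21282909]
[0.63888162 0.04037623]
[-0.19832336  0.71137815  0.10562017] 20.7833
```

View pics/w4.png

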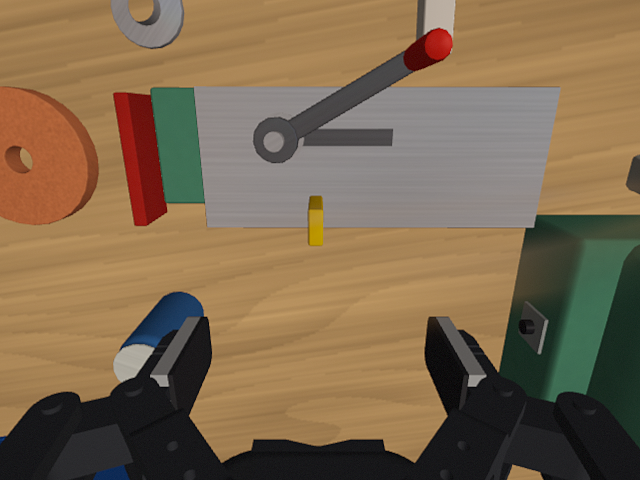

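View pics/c4.png

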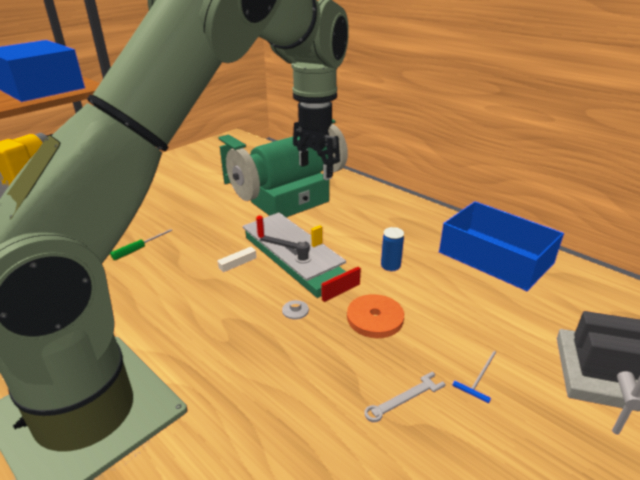

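The lever is swung about 60° clockwise. I can see the stud at (274,141), the grip top at (437,44) and the tab top at (316,233). I'll check these numerically.

```bash
python3 - <<'E'
from h import *
w=np.load('w4.npz'); C=cam('wrist',w['p'],w['r'])
P=hit(C,274,141.5,.09);G=hit(C,438,44,.13);T=hit(C,316,232,.088); a=np.arctan2(*(G-P)[1::-1])
print(P,G,T,np.hypot(*(G-P)[:2]),'turn',a-A0,np.load('T.npy'))
u=hit(C,119,94,.05);v=hit(C,137,225,.05);print('lip dir yaw',np.arctan2(*(v-u)[1::-1]),YAW)
for X in (T,[*(T[:2]+.045*np.array([np.sin(YAW),-np.cos(YAW)])),.088]):
  print(arm.solve_ik([*X[:2],.081],rotd(YAW+np.pi/2)))
E
```

```text
[0.56882006 0.02176725 0.09      ] [0.52938771 0.1285045  0.13      ] [0.64088208 0.04026403 0.088     ] 0.11378818342917424 turn -1.0554715658105551 [0.63888162 0.04037623]
lip dir yaw -0.1838611608612948 -0.1614429558094752
[ 0.02976045  1.04406307 -0.32272021  1.36989866  0.39575667  0.79115649
  0.98687022]
[ 0.10157059  1.03337067 -0.32341474  1.40629029  0.40410355  0.76748117
  1.04243318]
```

The lever has turned −1.055 rad, as asked. Next I'll grasp the tab and slide the rest back.

```bash
python3 - <<'E'
from h import *
T=np.load('T.npy'); yw=-.168; o=rotd(yw+np.pi/2)
print(arm.line_to([*T,.082],o,rate=.12,stop_force=15))
arm.sleep(.15); f0=np.array(arm.read_force())
claw.grasp(25); arm.sleep(.3)
s=np.array([np.sin(yw),-np.cos(yw),0]); p0=np.array(arm.read_eef_pos())
F=lambda:(np.array(arm.read_force())-f0)
print('gap',arm.read_finger_gap(),F(),arm.read_clock())
r=arm.line_to(p0+s*.036,rate=.04,stop_force=25); print(r,(np.array(arm.read_eef_pos())-p0)@s,F()@s)
for k in range(1,20):
    arm.line_to(p0+s*(.036+.0015*k),rate=.03); arm.sleep(.04)
    x=(np.array(arm.read_eef_pos())-p0)@s; f=F()@s; print(round(x,4),round(f,2))
    if f<-14: break
print(arm.read_clock(),F(),arm.read_finger_gap())
cv2.imwrite('pics/c5.png',viewer.capture('side'));cv2.imwrite('pics/w5.png',viewer.capture('wrist'))
E
```

```text
False
gap 0.1330036199542494 [-4.15450751 -5.49451813  4.52376298] 23.4417
False 0.03646560091534967 0.8820021217074357
0.0373 -2.9
0.0387 -3.42
0.0403 -3.51
0.0417 -2.72
0.0432 -2.82
0.0447 -3.04
0.0451 -8.67
0.0452 -15.06
26.8583 [ 7.98929458 13.91669206 -5.35582198] 0.13692972075944684
```

View pics/c5.png

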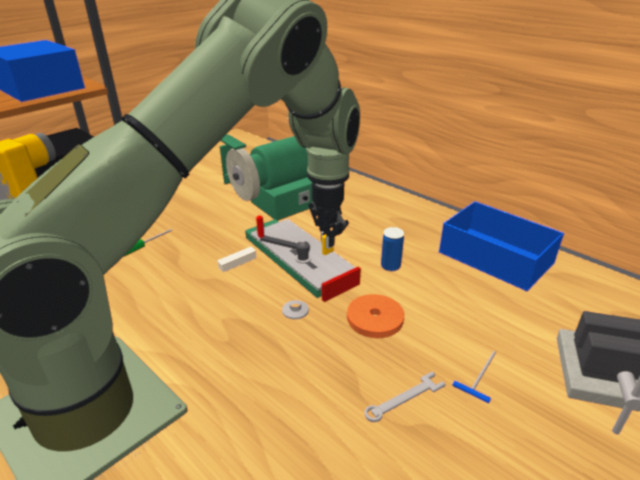

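View pics/w5.png

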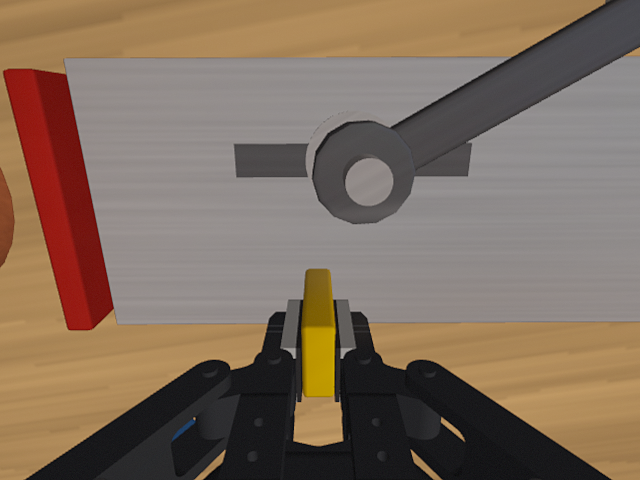

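The rest is against the stop: 45.2 mm of travel, with the force jumping from 3 N to 15 N. Now I'll release, retreat and verify.

```bash
python3 - <<'E'
from h import *
claw.ungrasp(); arm.sleep(.1)
p=np.array(arm.read_eef_pos()); arm.line_to([p[0],p[1],.25],rate=.15); arm.sleep(.2)
C=cam('wrist',arm.read_eef_pos(),arm.read_ee_rot()); im=viewer.capture('wrist'); cv2.imwrite('pics/w6.png',im)
cv2.imwrite('pics/c6.png',viewer.capture('scene'))
np.savez('w6.npz',p=arm.read_eef_pos(),r=arm.read_ee_rot()); print(arm.read_force(),arm.read_clock())
E
```

```text
[-0.13196669  0.41011295  0.28960585] 29.3333
```

View pics/w6.png

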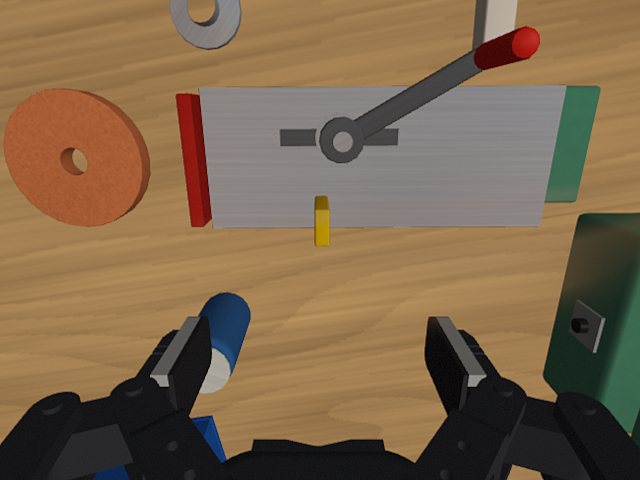

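View pics/c6.png

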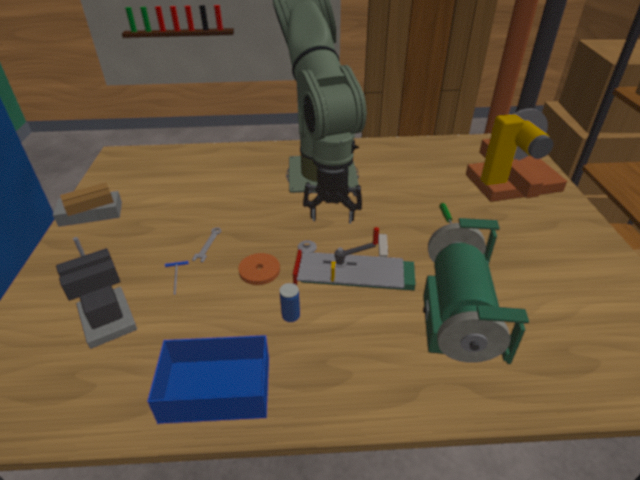

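```bash
python3 - <<'E'
from h import *
w=np.load('w6.npz'); C=cam('wrist',w['p'],w['r'])
P=hit(C,343,141.5,.09);G=hit(C,525,42,.13);T=hit(C,322,233,.088)
print('turn',np.arctan2(*(G-P)[1::-1])-A0,'tab moved',np.hypot(*(T[:2]-[.6409,.0403])))
order.job_done(); print(arm.read_clock())
E
```

```text
turn -1.0535356356979064 tab moved 0.045437071977110687
the job is handed in; nothing more can be done
the job is handed in; nothing more can be done
```

The clamp is loose, the rest is fully back against the red end stop, and the job is handed in after about 29 s of the 64 s.

- **Finding the thread:** I tried the lever clockwise first, and it gave at about 8 N with a flat plateau while the nut turned about 0.04 rad. Anticlockwise, it turned back to tight and then stood firm. I stopped there at about 12–13 N, below the 19 N limit. The thread is left-hand.
- **Loosening:** I swung the lever clockwise, and the last picture puts it at −1.054 rad, about a sixth of a turn.
- **Sliding the rest:** I drew it back by the yellow tab until the force rose from 3 N to 15 N. Travel was 45.2 mm by the arm and 45.4 mm by the camera, and the picture shows the rest flush with the stop.
- **Bystanders:** Everything else on the bench looks unmoved by eye in the before and after pictures. I did not measure this. The gripper is open and clear of everything.
- **Readings that disagreed:**
  - The force reading drifted by a few newtons with arm posture. It showed only about 3–5 N during the swing instead of 8 N, so I took the final lever angle from the camera.
  - The nut angle worked out from the forces had an offset of about 0.015–0.02 rad.

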